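Hang the glaze stirrer on the balancer arm

TASK

Pull the stirrer that has a flat steel collar under its wooden handle straight up out of its crock and hang it by the collar in the fork of the spring-balanced arm, its shaft between the two prongs. Lower it gently with the arm as the arm sinks, let go only once the arm carries the weight and has settled, and leave the stirrer hanging still. Leave the crocks, the other stirrer and everything else standing where they are.

Things in the scene. Friction and masses are not known exactly. Their poses are not given: they have to be found in the camera images.
- stirrer: The stirrer to hang: upright tool in crock_a, round about its z axis (up), 225 mm long, 0.36 to 0.44 kg. Steel disc foot 38 mm diameter, 8 mm thick, standing loosely on the crock's floor; shaft 10 mm diameter; flat collar 40 mm diameter at 150 to 155 mm; wooden handle 24 mm diameter at 165 to 215 mm, slimmer at its ends, top at 225 mm. Origin: centre of the foot's underside.
- grip (a point): Middle of the stirrer's wooden handle, on its axis, 195 mm above the foot's underside: a good place to pinch from above, 40 mm above the collar's upper face.
- collar (a point): Centre of the underside of the stirrer's collar (150 mm above the foot's underside), the face that rests on the prongs.
- foot (a point): Centre of the underside of the stirrer's foot.
- crock_a: Loose terracotta crock holding the stirrer, 70 mm outer diameter at the rim, 106 mm high, 5 mm wall, 6 mm thick floor, 0.7 kg. Origin: centre of its underside, on the table; z up.
- crock_b: Second crock, the same as crock_a, holding the other stirrer.
- plunger: The other stirrer, to be left in crock_b: like the first but 215 mm long, 0.3 kg and without a collar. Origin: centre of the underside of its foot.
- stand: Fixed balancer stand: a post on a base, with a steel drip tray (16 mm high, 140 mm wide, reaching 280 mm out from the post) below the arm. Origin: on the table on the post's axis. The arm points along the stand's own -x, roughly towards the robot. The post's head reaches 208 mm high.
- balancer (a joint): Tilt of the damped, sprung arm about a level hinge on the post 190 mm high, rad. 0: unloaded, slanting up 0.2 rad to the fork, seat about 236 mm high. Grows as it sinks; level at 0.2. The seat yields above about 0.4 N, then sinks about 13 mm per further N; with the stirrer hanging freely it rests at 0.18 to 0.22 (sunk 40 to 52 mm). Lower stop at 0.45.
- fork_seat (a point): Middle of the fork's seat, level with the prongs' tops, 230 mm from the hinge; the collar's underside centre belongs here. Prongs: two 8 mm steel bars along the arm, 16 mm gap, open at the end away from the post, closed 19 mm behind the seat. Its x axis runs along the arm towards the post, z is the arm's up. It moves about 5 mm away from the post as the arm sinks to level.
- fork_tip (a point): Between the upturned, splayed prong tips (gap there 32 mm), level with their tops, 38 mm out from the seat: 12 mm above the seat when level, about 20 mm when the arm is up. The shaft goes in here from outside, moving towards the post, with the collar above the tips.
- mug: Bystander: white mug. Origin: centre of its underside.
- glaze_jar: Bystander: lidded jar. Origin: centre of its underside.
- test_cup: Bystander: small white cup 52 mm wide, 45 mm high, standing between the crocks and the stand. Origin: centre of its underside.
- brush: Bystander: brush lying flat. Origin: on the brush.
There are look-alikes about, which are no part of the job. Leave any purple or yellow look-alike of the stirrer alone.

How it is judged:
On the way, in this order (a step that is already met when the one before it is completed fails the run):
1. the stirrer is held by the gripper with its foot lifted clear above the rim of its crock (height (world z) of foot above 0.108 m and contact force between the fingers and stirrer above 1 N), for 0.1 s.
2. still held, the stirrer's collar sits in the fork and the arm has sunk under the weight (joint balancer 0.15 to 0.28) and stands still for 0.3 s (distance between collar and fork_seat below 0.018 m and contact force between the fingers and stirrer above 1 N and value of joint balancer between 0.15 and 0.28 rad and velocity of joint balancer between -0.08 and 0.08 rad/s), for 0.3 s.
At the end, for the whole second after the job is handed in: Stirrer released, still (<30 mm/s), within 0.2 rad of upright, collar within 18 mm of the fork seat, carried by the arm at rest at 0.15 to 0.25 rad, foot 18 mm or more above the table; other stirrer on its crock's floor within 20 mm of the axis; both crocks within 0.1 rad of upright (distance between collar and fork_seat below 0.018 m and contact force between stirrer and stand above 2 N and angle between stirrer's own z axis and vertical below 0.2 rad and value of joint balancer between 0.15 and 0.25 rad and height (world z) of foot above 0.018 m and linear speed of stirrer below 0.03 m/s and contact force between the fingers and stirrer below 0.05 N and horizontal distance between plunger and crock_b below 0.02 m and height (world z) of plunger below 0.02 m and angle between each of crock_a, crock_b's own z axis and vertical below 0.1 rad); the robot touches nothing.
It fails at once if the arm is let drop or snap (faster than 0.8 rad/s, that is about 180 mm/s at the fork) (velocity of joint balancer above 0.8 rad/s or velocity of joint balancer below -0.8 rad/s).
It fails at once if a crock is dragged more than 40 mm or tipped more than 0.35 rad (distance of any of crock_a, crock_b from where it was at the start of the episode above 0.04 m or angle between any of crock_a, crock_b's own z axis and vertical above 0.35 rad).
It fails at once if the other stirrer or a bystander is moved more than 40 mm (distance of any of plunger, mug, glaze_jar, test_cup, brush from where it was at the start of the episode above 0.04 m).
It also fails if it takes over 59 s, if anything falls off the work surface, if the arm or the gripper's body presses on something with over 40 N, if the wrist force passes 120 N, or if a joint passes its speed limit or range.

ROBOT

A 6-joint arm with a two-finger parallel gripper is mounted at the origin on the work surface. World frame = base frame: x ahead of the robot, y to its left, z up, the work surface at z = 0. Lengths are in m, angles in rad, forces in N, time in s.
With the tool pointing down it reaches from about 0.325 to 0.9 m from the base axis. Payload 3.5 kg.
Tool frame: the origin (TCP) lies on the centre line of the jaws, within the pads' length; the fingertips stand 8 mm ahead of it and the grasp point (between the pads) lies 11 mm behind it (r.tip_reach is the z of the fingertips in the tool frame, in m); z points along the fingers, y is the direction in which the jaws open and shut (so a half turn about z gives the same grasp; the last joint's range is limited). The gripper opens to 85 mm and grips with 20 to 120 N. Pads are 22 mm wide; open, the fingers measure 114 mm over their backs; the gripper's body (76 mm by 85 mm) begins 54 mm behind the grasp point. The pads swing forward as they close: fully open they stand 13 mm farther back than shut.
Start: joints at [1.184, 0.276, -0.026, 1.268, 0, 1.467], TCP at [0.175, 0.6, 0.239] pointing down, gripper open.
Joint ranges: [-3.12, 3.12], [-0.85, 1.88], [-1.08, 1.24], [-1.95, 2.15], [-1.57, 1.53], [-3.14, 3.14]. Speed limits (rad/s): [2.57, 2.57, 3.14, 3.14, 3.14, 3.14].

INTERFACE

Orientations are given as a unit quaternion [w, x, y, z].
In Python, from rig import telemetry, viewer, hand_in, finder, r gives the robot as it stands. The module is installed in compiled form; this text tells all that it offers.
- The arm moves only by the tool send_rows, never from a script. Its argument "targets" is a list that holds one entry, the list of rows, each a list of 7 numbers: the shift along the world's x, y, z each as a share of 0.1 m, from -1 to 1, then the turn, a rotation vector about the world's x, y, z each as a share of 45 degrees, from -1 to 1, then the closure, from 0 (fully open) to 1 (shut). In form: [[[tx, ty, tz, ax, ay, az, fingers], ...]]. A call has 1 to 10 rows; each row is the pose to reach, as a shift and turn from the pose measured when the call began; what a row does not reach only later rows make up. A row lasts 1/12 s, in which the tool goes at most 41.7 mm and 7.16 degrees, less where a joint would pass 70% of its speed; a pose out of reach is approached as far as the arm can. A call with a number of a shift or a turn outside -1 to 1 is refused whole. A call with a gripper value outside its range is refused whole. The fingers move at their own pace and stop on an object; "grip_force" is the grip in N (left out, the last holds). Time passes only in rows, so rows that repeat a pose let the fingers close. It gives the time, the measured TCP pose, the force and the opening at its end, in the units of the state.
- telemetry.read_state(): the state, without advancing time (a new reading comes with each control period).
- viewer.snapshot(name): name is "side" or "top"; returns a dict with "frame" (400x640x3 uint8, red, green, blue), "intrinsics" (3x3 intrinsics, pixels), "D" ([k1, k2, p1, p2, k3] as OpenCV has them; the pictures are not rectified), "world_to_cam" (4x4, takes a point from world to camera coordinates). Camera axes: x right, y up, looking along -z (the intrinsics and any distortion apply to the point x, -y, -z); pixel columns grow to the right and rows downward; lengths in m; the calibration is good to about 2 mm. A picture is of the moment at which its call begins. There is no depth.
- hand_in(): hands the job in, once; it reports no verdict.
Trained networks look in a picture, given as the dict that the camera call returned (one of the last four; its "shot" number tells which), for a name from the list of things; names that differ only in an ending like _2 or _b are one class to them, and where a whole thing is asked for, a point or a joint stands for the part that bears it (a point fixed in the world has none). Each returns a list of dicts, best first, with "score" (0 to 1); they miss things now and then, are a little off and sometimes report something else, mostly with a low value. They report only what shows in the picture. A call takes as long as a camera call. They do not tell look-alikes from the thing itself.
- finder.spot_in(thing, picture): "extent" ([left, top, width, height] in pixels, round what is visible of it).
- finder.spot_point(thing, picture): "point" ([column, row] in pixels: a listed point, or the origin of a listed thing).
The state is a dict: "time_s": time; "joint_positions": joint angles; "qd": joint speeds; "tau": joint torques, N m; "tcp_pos": TCP position; "eef_rot": TCP orientation; "wrist_force": force on the tool from outside, world axes, zero at the start; "wrist_torque": the same for the moment, N m; "finger_gap": opening from 0.0 (shut) to 1.0 (fully open).
Only numpy, scipy, OpenCV 4.12 (cv2) and the standard library are available. Lean on these libraries where they do the work, as an engineer would, in place of code of your own. Each camera call takes 0.05 s, during which the arm holds its last target. There are 200 camera calls.

## Working session

There is one attempt and no reset: what is moved stays moved. The work goes in short steps, Python scripts to look and compute and a tool call to move; the robot and the scene stay as the last step left them, time stands still between calls to the robot, and variables do not carry over. Pictures are saved under pics/ and viewed, about 8 in all and at most 12, crops included, and the job is handed in when it is done.

Besides the shell and the picture viewer there is one more tool, called after "Emit:" in YAML: its name, and indented under it one key for each argument. send_rows: Moves the arm, as the interface text tells. Its arguments: {"type":"object","properties":{"targets":{"type":"array"},"grip_force":{"type":"number"}},"required":["targets"]}

```bash
mkdir -p pics; cat > h.py <<'E'
import numpy as np, cv2
from rig import telemetry, viewer, hand_in, finder, r
def snap(n,save=None):
    p=viewer.snapshot(n)
    if save: cv2.imwrite('pics/'+save,cv2.cvtColor(p['frame'],cv2.COLOR_RGB2BGR))
    return p
def ray(p,uv):
    T=np.array(p['world_to_cam']);R,t=T[:3,:3],T[:3,3]
    n=cv2.undistortPoints(np.array([[uv]],float),np.array(p['intrinsics']),np.array(p['D']))[0,0]
    d=R.T@np.array([n[0],-n[1],-1.]);return -R.T@t,d/np.linalg.norm(d)
def atz(p,uv,z):
    o,d=ray(p,uv);return o+d*(z-o[2])/d[2]
def proj(p,X):
    T=np.array(p['world_to_cam']);c=T[:3,:3]@np.array(X,float)+T[:3,3]
    return cv2.projectPoints(np.array([[c[0],-c[1],-c[2]]]),np.zeros(3),np.zeros(3),np.array(p['intrinsics']),np.array(p['D']))[0].ravel()
def tri(rays):
    A=np.zeros((3,3));b=np.zeros(3)
    for o,d in rays:
        M=np.eye(3)-np.outer(d,d);A+=M;b+=M@o
    X=np.linalg.solve(A,b)
    return X,[np.linalg.norm(np.cross(X-o,d)) for o,d in rays]
E
python3 - <<'E'
from h import *
s=telemetry.read_state();print(s)
P={n:snap(n,n+'0.png') for n in('side','top')}
for n,p in P.items():
    T=np.array(p['world_to_cam']);print(n,'cam at',-T[:3,:3].T@T[:3,3])
for t in['stirrer','grip','collar','foot','crock_a','plunger','stand','fork_seat','fork_tip','mug','glaze_jar','test_cup','brush']:
    for n,p in P.items():
        print(t,n,[(np.round(d['point']).tolist(),round(d['score'],2)) for d in finder.spot_point(t,p)][:4])
E
```

```text
{'time_s': 0.0, 'joint_positions': array([ 1.18356717e+00,  2.77141772e-01, -2.78565095e-02,  1.26801037e+00,
        2.07337189e-05,  1.46741551e+00]), 'qd': array([-0.00052111,  0.00046837, -0.00089956,  0.00093691,  0.00095743,
       -0.00108648]), 'tau': array([-1.67500384e-03, -4.45510626e+01,  2.95200580e+01,  1.64327107e-02,
       -1.38390569e-04, -6.29488824e-06]), 'tcp_pos': array([0.17474031, 0.59929483, 0.23816572]), 'eef_rot': array([-2.78690369e-04,  1.41448123e-01,  9.89945051e-01, -1.07052953e-03]), 'wrist_force': array([-0.27399681,  0.59172704,  0.18352099]), 'wrist_torque': array([-0.00700552,  0.00356198,  0.02733685]), 'finger_gap': 1.0017435684060252}
side cam at [ 0.18921087 -0.85277542  0.91801517]
top cam at [0.37976888 0.01496834 1.59487371]
stirrer side [([301.0, 317.0], 0.57), ([325.0, 353.0], 0.57)]
stirrer top [([408.0, 218.0], 0.79), ([436.0, 244.0], 0.57), ([402.0, 249.0], 0.5)]
grip side [([341.0, 263.0], 0.69), ([305.0, 268.0], 0.69), ([324.0, 307.0], 0.65), ([389.0, 309.0], 0.23)]
grip top [([416.0, 216.0], 0.68), ([410.0, 246.0], 0.67), ([287.0, 1
[... 484 characters left out ...]
0.59)]
plunger side []
plunger top [([411.0, 181.0], 0.42)]
stand side [([367.0, 208.0], 0.73)]
stand top [([285.0, 141.0], 0.63)]
fork_seat side [([310.0, 166.0], 0.89)]
fork_seat top [([296.0, 200.0], 0.57)]
fork_tip side [([301.0, 168.0], 0.82)]
fork_tip top [([297.0, 206.0], 0.77)]
mug side [([244.0, 172.0], 0.81)]
mug top [([187.0, 244.0], 0.55)]
glaze_jar side [([237.0, 202.0], 0.66)]
glaze_jar top [([238.0, 271.0], 0.82), ([413.0, 183.0], 0.54)]
test_cup side [([362.0, 273.0], 0.79)]
test_cup top [([372.0, 185.0], 0.63), ([295.0, 198.0], 0.29)]
brush side [([350.0, 379.0], 0.94)]
brush top [([456.0, 233.0], 0.78), ([368.0, 187.0], 0.63), ([187.0, 247.0], 0.62), ([296.0, 212.0], 0.57)]
```

```bash
python3 - <<'E'
import cv2,numpy as np
a=cv2.imread('pics/side0.png');b=cv2.imread('pics/top0.png')
cv2.imwrite('pics/c1.png',cv2.resize(a[140:400,200:440],None,fx=2.3,fy=2.3,interpolation=3))
cv2.imwrite('pics/c2.png',cv2.resize(b[110:290,170:480],None,fx=2.5,fy=2.5,interpolation=3))
E
```

```text
(no output)
```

View pics/c1.png

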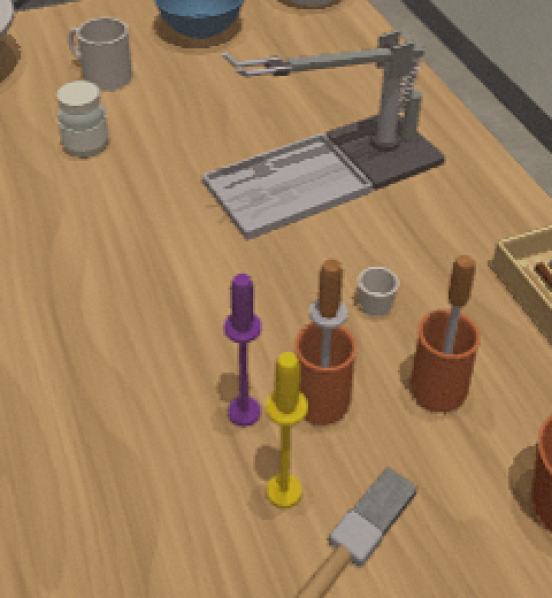

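View pics/c2.png

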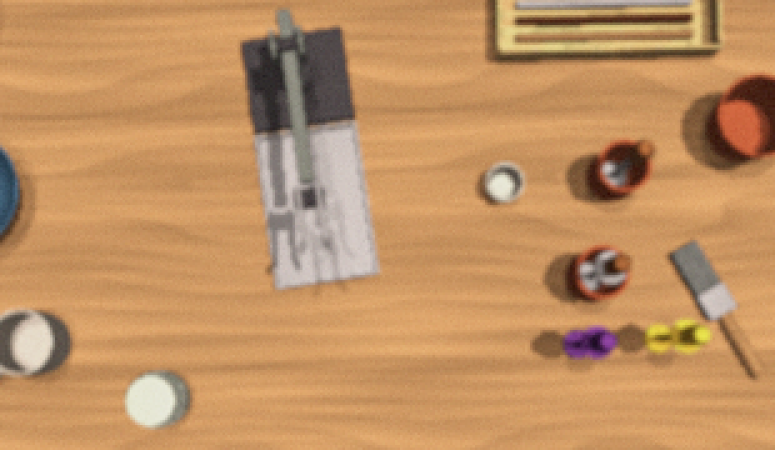

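The real stirrer has a wooden handle and a steel collar: side handle (341,263), top handle (416,216), in a crock. The purple one at side (305,268) / top (410,246) and the yellow one at side (324,307) / top (446,245) are look-alikes. The collarless tool at side (~400,262) is the plunger. The enlarged crops confirm all this.

```bash
python3 - <<'E'
from h import *
P={n:snap(n) for n in('side','top')}
def best(t,n,near):
    L=finder.spot_point(t,P[n]);L=[d['point'] for d in L if np.hypot(*(np.array(d['point'])-near))<12]
    return L[0] if L else None
for t,a,b in[('grip',(341,263),(416,216)),('collar',(344,277),(415,216)),('crock_a',(338,310),(406,220)),('plunger',(390,300),(411,181)),('crock_b',(390,310),(413,182)),('fork_seat',(310,166),(296,200)),('fork_tip',(301,168),(297,206)),('stand',(367,208),(285,141)),('test_cup',(362,273),(372,185)),
 ('grip',(305,268),(410,246)),('foot',(306,323),(400,247)),('grip',(324,307),(446,245)),('foot',(322,351),(432,245))]:
    u,v=best(t,'side',a),best(t,'top',b)
    print(t,u,v)
    if u is not None and v is not None:
        X,e=tri([ray(P['side'],u),ray(P['top'],v)]);print('   tri',X.round(4),np.round(e,4))
    for n,w in(('side',u),('top',v)):
        if w is not None and t in('crock_a','stand','test_cup','crock_b'):print('   z0',n,atz(P[n],w,0).round(4))
    if t in('grip','collar'):
        z={'grip':.201,'collar':.156}[t]
        for n,w in(('side',u),('top',v)):
            if w is not None: print('   z',n,atz(P[n],w,z).round(4))
print(P['top']['intrinsics'])
E
```

```text
grip [343.0, 262.1] [404.9, 216.7]
   tri [ 0.496  -0.2384  0.1729] [0.0081 0.0081]
   z side [ 0.4921 -0.2633  0.201 ]
   z top [ 0.4862 -0.2306  0.201 ]
collar [345.2, 275.3] [414.0, 218.9]
   tri [ 0.4896 -0.2681  0.1586] [0.0078 0.0078]
   z side [ 0.4983 -0.2679  0.156 ]
   z top [ 0.4824 -0.2659  0.156 ]
crock_a [339.9, 314.0] [406.0, 219.5]
   tri [ 0.4913 -0.2685  0.0039] [0.0004 0.0004]
   z0 side [ 0.4922 -0.266   0.    ]
   z0 top [ 0.492  -0.2694  0.    ]
plunger None [412.2, 180.5]
crock_b [391.0, 309.6] [414.5, 180.2]
   tri [ 0.626  -0.3034  0.0019] [0.0008 0.0008]
   z0 side [ 0.6277 -0.3024  0.    ]
   z0 top [ 0.6255 -0.3034  0.    ]
fork_seat [308.7, 166.3] [294.7, 198.5]
   tri [0.5397 0.0925 0.2409] [0.0019 0.0019]
fork_tip [298.8, 165.7] [296.5, 209.2]
   tri [0.507  0.087  0.2543] [0.0022 0.0022]
stand None [286.0, 142.7]
   z0 top [0.7647 0.1334 0.    ]
test_cup [362.4, 274.6] [368.3, 184.8]
   tri [ 0.6174 -0.1485 -0.0198] [0.0019 0.0019]
   z0 side [ 0.6103 -0.1638  0.    ]
   z0 top [ 0.6127 -0.1459  0.    ]
grip [306.6, 267.0] [410.0, 244.6]
   tri [ 0.4054 -0.2434  0.1973] [0.0014 0.0014]
   z side [ 0.4056 -0.2468  0.201 ]
   z top [ 0.404  -0.2423  0.201 ]
foot [305.8, 321.1] None
grip [323.9, 306.2] [446.3, 243.8]
   tri [ 0.4058 -0.3528  0.1846] [0.001 0.001]
   z side [ 0.4018 -0.3642  0.201 ]
   z top [ 0.4046 -0.3482  0.201 ]
foot [323.7, 351.8] [434.1, 245.1]
   tri [ 0.4059 -0.3578  0.0105] [0.0016 0.0016]
[[472.11666491   0.         317.74006617]
 [  0.         472.11666491 199.81174596]
 [  0.           0.           1.        ]]
```

The stirrer and crock_a sit at about (0.492,-0.267), and the fork seat is at about (0.54,0.0925). I'll check these with a model overlay.

```bash
cat > ov.py <<'E'
from h import *
def circle(p,img,c,rad,o,s,col):
    pts=[(proj(p,np.array(c)+rad*np.array([np.cos(a),np.sin(a),0]))-o+.5)*s-.5 for a in np.linspace(0,2*np.pi,40)]
    cv2.polylines(img,[np.round(pts).astype(int)],True,col,1)
def crop(p,c,w,h,s):
    o=np.array([int(c[0]-w/2),int(c[1]-h/2)])
    im=cv2.cvtColor(p['frame'],cv2.COLOR_RGB2BGR)[o[1]:o[1]+h,o[0]:o[0]+w]
    return cv2.resize(im,None,fx=s,fy=s,interpolation=cv2.INTER_CUBIC),o
def stir(p,img,o,s,x,y,z0):
    for z,rr,c in((.155,.020,(0,255,0)),(.215,.012,(255,255,0)),(.165,.012,(255,255,0))): circle(p,img,(x,y,z0+z),rr,o,s,c)
def fork(p,img,o,s,seat,yaw,q):
    e=np.array([np.cos(yaw)*np.cos(.2-q),np.sin(yaw)*np.cos(.2-q),-np.sin(.2-q)]); l=np.array([-np.sin(yaw),np.cos(yaw),0])
    up=np.cross(e,l)
    for P in([seat-e*.03+l*.008,seat+e*.019+l*.008,seat+e*.019-l*.008,seat-e*.03-l*.008],[seat-e*.038+up*.012+l*.016,seat-e*.038+up*.012-l*.016],[seat,seat+e*.23]):
        cv2.polylines(img,[np.round([(proj(p,a)-o+.5)*s-.5 for a in P]).astype(int)],False,(0,255,0),1)
E
python3 - <<'E'
from ov import *
x,y=.493,-.267
seat=np.array([.54,.0925,.236]);yaw=np.arctan2(.133-.0925,.765-.54);print(yaw)
H=[]
for n in('side','top'):
    p=snap(n);q=proj(p,(x,y,.17));a,o=crop(p,q,50,40,8)
    stir(p,a,o,8,x,y,.006);circle(p,a,(x,y,.106),.035,o,8,(255,0,255))
    b,o2=crop(p,proj(p,seat+[.04,0,0]),50,34,8);fork(p,b,o2,8,seat,yaw,0)
    H.append(np.vstack([a,b]))
cv2.imwrite('pics/ov1.png',np.hstack(H))
E
```

```text
0.1780929382311976
```

View pics/ov1.png

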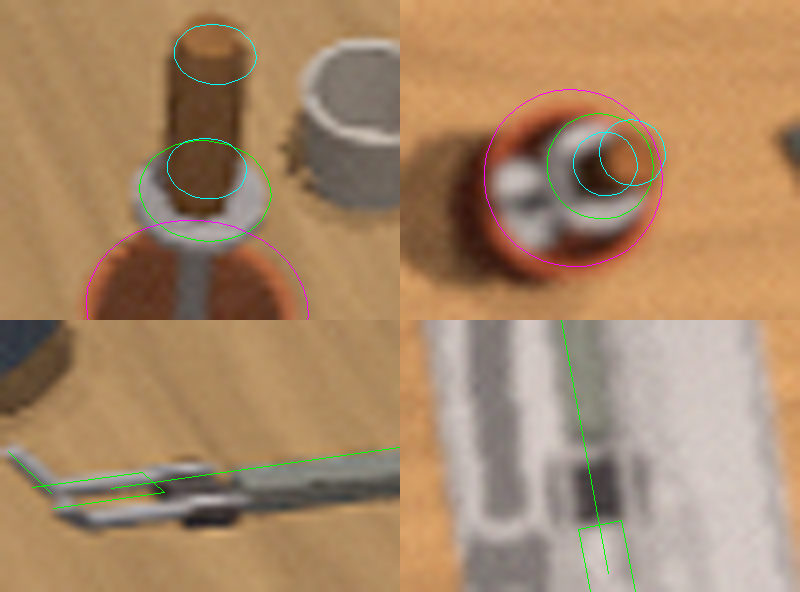

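The overlay is good to a few mm. Corrected estimates: stirrer at (0.490,-0.266), seat axis about 2 mm further towards -y. Moving towards the stirrer now.

Emit:
send_rows:
  targets:
    - [[0.36, -1, 0.4, 0, 0, 0, 0], [0.36, -1, 0.4, 0, 0, 0, 0], [0.36, -1, 0.4, 0, 0, 0, 0], [0.36, -1, 0.4, 0, 0, 0, 0]]
  grip_force: 50

```text
time_s: 3.23
tcp_pos: [0.2124, 0.497, 0.2821]
eef_rot: [0.001, 0.143, 0.99, 0.001]
wrist_force: [-0.6, -0.5, 0.5]
finger_gap: 0.999
```

Emit:
send_rows:
  targets:
    - [[0.36, -1, 0.1, 0, 0, 0, 0], [0.36, -1, 0.1, 0, 0, 0, 0], [0.36, -1, 0.1, 0, 0, 0, 0], [0.36, -1, 0.1, 0, 0, 0, 0]]

```text
time_s: 3.57
tcp_pos: [0.2492, 0.3937, 0.2929]
eef_rot: [0.002, 0.145, 0.989, 0.0]
wrist_force: [-0.2, -0.4, 0.4]
finger_gap: 1.003
```

```bash
python3 -c "
from h import *
s=telemetry.read_state();print(s['time_s'],s['joint_positions'].round(3),s['tcp_pos'].round(4),s['eef_rot'].round(3))"
```

```text
3.5667 [ 0.869 -0.035 -0.269  1.335 -0.003  1.16 ] [0.2492 0.3937 0.2929] [0.002 0.145 0.989 0.   ]
```

Emit:
send_rows:
  targets:
    - [[0.36, -1, 0, 0, 0, 0, 0], [0.36, -1, 0, 0, 0, 0, 0], [0.36, -1, 0, 0, 0, 0, 0], [0.36, -1, 0, 0, 0, 0, 0]]

```text
time_s: 3.9
tcp_pos: [0.2859, 0.291, 0.2929]
eef_rot: [0.002, 0.147, 0.989, -0.0]
wrist_force: [0.7, 1.1, 0.1]
finger_gap: 1.0
```

Emit:
send_rows:
  targets:
    - [[0.36, -1, 0, 0, 0, 0, 0], [0.36, -1, 0, 0, 0, 0, 0], [0.36, -1, 0, 0, 0, 0, 0], [0.36, -1, 0, 0, 0, 0, 0]]

```text
time_s: 4.23
tcp_pos: [0.3232, 0.1888, 0.293]
eef_rot: [0.003, 0.149, 0.989, -0.001]
wrist_force: [-0.1, 1.1, 0.3]
finger_gap: 1.0
```

Emit:
send_rows:
  targets:
    - [[0.36, -1, 0, 0, 0, 0, 0], [0.36, -1, 0, 0, 0, 0, 0], [0.36, -1, 0, 0, 0, 0, 0], [0.36, -1, 0, 0, 0, 0, 0]]

```text
time_s: 4.57
tcp_pos: [0.3613, 0.0868, 0.2932]
eef_rot: [0.004, 0.151, 0.989, -0.001]
wrist_force: [0.3, 0.0, 0.4]
finger_gap: 1.001
```

Emit:
send_rows:
  targets:
    - [[0.36, -1, 0, 0, 0, 0, 0], [0.36, -1, 0, 0, 0, 0, 0], [0.36, -1, 0, 0, 0, 0, 0], [0.36, -1, 0, 0, 0, 0, 0]]

```text
time_s: 4.9
tcp_pos: [0.3998, -0.0153, 0.2933]
eef_rot: [0.005, 0.153, 0.988, -0.001]
wrist_force: [-0.2, -0.8, 0.0]
finger_gap: 1.0
```

Emit:
send_rows:
  targets:
    - [[0.4, -1, 0, 0, 0, 0, 0], [0.4, -1, 0, 0, 0, 0, 0], [0.4, -1, 0, 0, 0, 0, 0], [0.4, -1, 0, 0, 0, 0, 0]]

```text
time_s: 5.23
tcp_pos: [0.4429, -0.1177, 0.2931]
eef_rot: [0.006, 0.154, 0.988, -0.002]
wrist_force: [0.8, 0.2, 0.1]
finger_gap: 0.995
```

Emit:
send_rows:
  targets:
    - [[0.3, -1, 0, 0, 0, 0, 0], [0.3, -1, 0, 0, 0, 0, 0], [0.3, -1, 0, 0, 0, 0, 0], [0.3, -1, 0, 0, 0, 0, 0]]

```text
time_s: 5.57
tcp_pos: [0.4754, -0.2199, 0.2926]
eef_rot: [0.006, 0.155, 0.988, -0.002]
wrist_force: [1.1, -0.1, -0.0]
finger_gap: 1.002
```

Emit:
send_rows:
  targets:
    - [[0.16, -0.46, 0, 0, -0.014, 0, 0], [0.16, -0.46, 0, 0, -0.014, 0, 0], [0.16, -0.46, 0, 0, -0.014, 0, 0]]

```text
time_s: 5.82
tcp_pos: [0.4928, -0.266, 0.2921]
eef_rot: [0.012, 0.155, 0.988, -0.001]
wrist_force: [0.4, 0.2, -0.3]
finger_gap: 1.001
```

```bash
python3 - <<'E'
from ov import *
s=telemetry.read_state();print(s['time_s'],s['joint_positions'].round(3),s['tcp_pos'].round(4),s['eef_rot'].round(3))
x,y=.490,-.266;t=s['tcp_pos']
H=[]
for n in('side','top'):
    p=snap(n);a,o=crop(p,proj(p,(x,y,.2)),66,66,6)
    stir(p,a,o,6,x,y,.006);circle(p,a,t,.008,o,6,(0,0,255));H.append(a)
cv2.imwrite('pics/ov2.png',np.hstack(H))
E
```

```text
5.8167 [-0.615  0.122 -0.105  1.321  0.009 -0.303] [ 0.4928 -0.266   0.2921] [ 0.012  0.155  0.988 -0.001]
```

View pics/ov2.png

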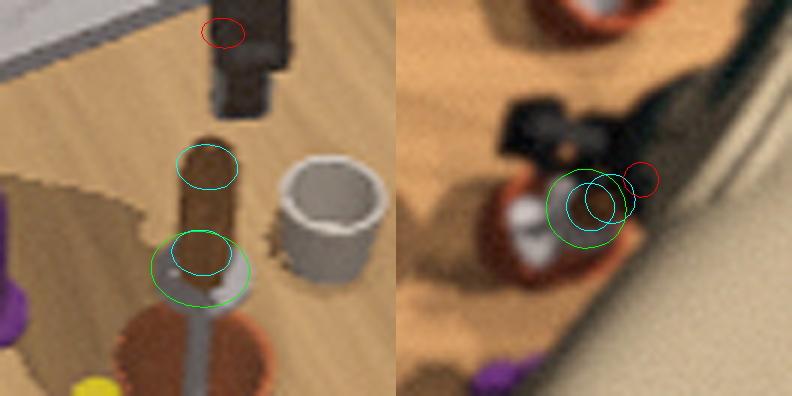

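Emit:
send_rows:
  targets:
    - [[-0.03, -0.02, -0.3, 0, 0.03, 0, 0], [-0.03, -0.02, -0.6, 0, 0.03, 0, 0], [-0.03, -0.02, -0.8, 0, 0.03, 0, 0], [-0.03, -0.02, -1, 0, 0.03, 0, 0], [-0.03, -0.02, -1, 0, 0.03, 0, 0], [-0.03, -0.02, -1, 0, 0.03, 0, 0]]

```text
time_s: 6.42
tcp_pos: [0.4877, -0.2637, 0.1915]
eef_rot: [-0.002, 0.154, 0.988, -0.001]
wrist_force: [0.5, 0.7, -0.4]
finger_gap: 1.0
```

Emit:
send_rows:
  targets:
    - [[0, 0, 0, 0, 0, 0, 0.4], [0, 0, 0, 0, 0, 0, 0.6], [0, 0, 0, 0, 0, 0, 0.8], [0, 0, 0, 0, 0, 0, 1], [0, 0, 0, 0, 0, 0, 1], [0, 0, 0, 0, 0, 0, 1], [0, 0, 0, 0, 0, 0, 1], [0, 0, 0, 0, 0, 0, 1], [0, 0, 0, 0, 0, 0, 1], [0, 0, 0, 0, 0, 0, 1]]

```text
time_s: 7.25
tcp_pos: [0.4882, -0.2646, 0.1926]
eef_rot: [-0.001, 0.154, 0.988, -0.002]
wrist_force: [-1.1, -1.2, 6.4]
finger_gap: 0.265
```

```bash
python3 - <<'E'
from ov import *
s=telemetry.read_state();print(s['time_s'],s['joint_positions'].round(3),s['tcp_pos'].round(4),s['eef_rot'].round(3),s['finger_gap'],s['wrist_force'])
p=snap('side');t=s['tcp_pos'];a,o=crop(p,proj(p,(.49,-.268,.17)),66,66,6)
stir(p,a,o,6,t[0],t[1],.006);cv2.imwrite('pics/ov3.png',a)
E
```

```text
7.25 [-0.611  0.183 -0.246  1.142 -0.004 -0.302] [ 0.4882 -0.2646  0.1926] [-0.001  0.154  0.988 -0.002] 0.2646935572066213 [-1.08006824 -1.22559409  6.41675315]
```

View pics/ov3.png

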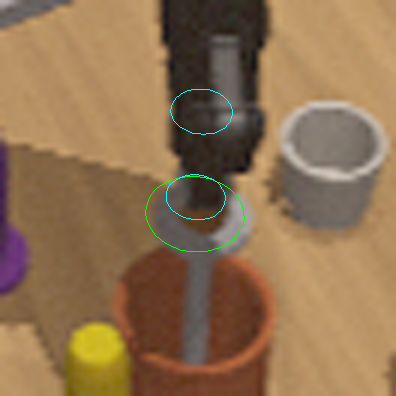

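Emit:
send_rows:
  targets:
    - [[0, 0, 0.08, 0, 0, 0, 1], [0, 0, 0.16, 0, 0, 0, 1], [0, 0, 0.3, 0, 0, 0, 1], [0, 0, 0.5, 0, 0, 0, 1], [0, 0, 0.7, 0, 0, 0, 1], [0, 0, 0.9, 0, 0, 0, 1], [0, 0, 0.9, 0, 0, 0, 1]]

```text
time_s: 7.88
tcp_pos: [0.49, -0.2655, 0.2867]
eef_rot: [0.002, 0.154, 0.988, -0.003]
wrist_force: [2.3, -1.3, -2.0]
finger_gap: 0.269
```

Emit:
send_rows:
  targets:
    - [[0, 0, 0.2, 0, 0, 0, 1], [0, 0, 0.4, 0, 0, 0, 1], [0, 0, 0.45, 0, 0, 0, 1], [0, 0, 0.45, 0, 0, 0, 1], [0, 0, 0.45, 0, 0, 0, 1]]

```text
time_s: 8.3
tcp_pos: [0.4896, -0.2651, 0.3301]
eef_rot: [0.001, 0.154, 0.988, -0.003]
wrist_force: [-0.2, -0.7, -5.0]
finger_gap: 0.268
```

```bash
python3 - <<'E'
from ov import *
s=telemetry.read_state();t=s['tcp_pos'];print(s['time_s'],t.round(4),s['finger_gap'],s['wrist_force'],s['wrist_torque'])
H=[]
for n in('side',):
    p=snap(n)
    for nm in('collar','foot','grip'):
        print(n,nm,[(np.round(d['point'],1).tolist(),round(d['score'],2)) for d in finder.spot_point(nm,p)][:4], proj(p,(t[0],t[1],t[2]+{'collar':-.034,'foot':-.184,'grip':.011}[nm])).round(1))
    a,o=crop(p,proj(p,(t[0],t[1],t[2]-.1)),70,100,6);stir(p,a,o,6,t[0],t[1],t[2]-.184);circle(p,a,(t[0],t[1],t[2]-.184),.019,o,6,(0,0,255))
cv2.imwrite('pics/ov4.png',a)
E
```

```text
8.3 [ 0.4896 -0.2651  0.3301] 0.2684338282945054 [-0.24474704 -0.71517338 -4.95113757] [ 0.02364633  0.03710824 -0.01524711]
side collar [([304.1, 285.1], 0.86), ([322.4, 317.4], 0.67), ([347.8, 235.1], 0.66)] [344.3 233.8]
side foot [([326.1, 354.8], 0.78), ([344.8, 278.9], 0.7), ([300.4, 167.4], 0.18)] [341.3 278.1]
side grip [([324.6, 308.9], 0.83), ([308.3, 269.6], 0.71), ([345.4, 216.6], 0.55)] [345.3 218.7]
```

View pics/ov4.png

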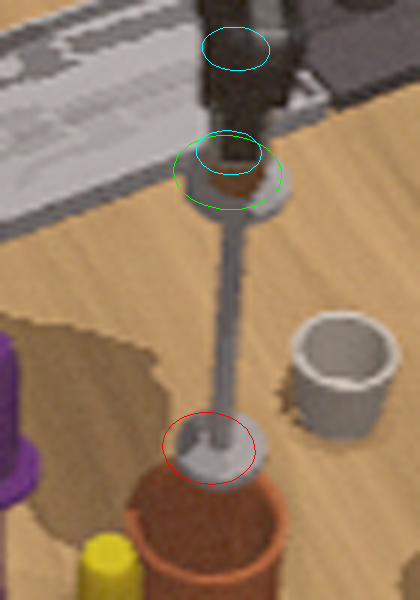

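Held upright with the foot clear of the rim. Heading for the approach point outside the fork.

Emit:
send_rows:
  targets:
    - [[-0.05, 0.2, 0, 0, 0, 0, 1], [-0.05, 0.45, 0, 0, 0, 0, 1], [-0.05, 0.7, 0, 0, 0, 0, 1], [-0.05, 0.95, 0, 0, 0, 0, 1], [-0.05, 1, 0, 0, 0, 0, 1]]

```text
time_s: 8.92
tcp_pos: [0.4831, -0.1613, 0.3288]
eef_rot: [-0.001, 0.153, 0.988, -0.001]
wrist_force: [-0.8, -0.7, -4.9]
finger_gap: 0.267
```

Emit:
send_rows:
  targets:
    - [[-0.1, 0.3, 0, 0, 0, 0, 1], [-0.15, 0.6, 0, 0, 0, 0, 1], [-0.15, 0.9, 0, 0, 0, 0, 1], [-0.15, 1, 0, 0, 0, 0, 1]]

```text
time_s: 9.25
tcp_pos: [0.4668, -0.0581, 0.3281]
eef_rot: [-0.002, 0.151, 0.988, 0.001]
wrist_force: [-0.3, -0.4, -3.5]
finger_gap: 0.266
```

Emit:
send_rows:
  targets:
    - [[-0.1, 0.3, 0, 0, 0, 0, 1], [-0.12, 0.6, 0, 0, 0, 0, 1], [-0.12, 0.9, 0, 0, 0, 0, 1], [-0.12, 1, 0, 0, 0, 0, 1]]

```text
time_s: 9.58
tcp_pos: [0.4542, 0.0447, 0.3276]
eef_rot: [-0.002, 0.15, 0.989, 0.002]
wrist_force: [0.6, -0.4, -4.4]
finger_gap: 0.266
```

Emit:
send_rows:
  targets:
    - [[0, 0.15, -0.05, 0, 0, 0, 1], [0, 0.3, -0.1, 0, 0, 0, 1], [0, 0.38, -0.15, 0, 0, 0, 1], [0, 0.38, -0.15, 0, 0, 0, 1], [0, 0.38, -0.15, 0, 0, 0, 1]]

```text
time_s: 10.0
tcp_pos: [0.454, 0.0821, 0.3119]
eef_rot: [-0.003, 0.15, 0.989, 0.001]
wrist_force: [0.3, -0.1, -3.3]
finger_gap: 0.266
```

```bash
cat > look.py <<'E'
from ov import *
import sys
s=telemetry.read_state();t=s['tcp_pos'];print(s['time_s'],t.round(4),s['eef_rot'].round(3),s['finger_gap'].round(3),s['wrist_force'].round(2),s['joint_positions'].round(2))
q=float(sys.argv[2]);seat=np.array([float(a) for a in sys.argv[3:6]]);yaw=.178
H=[]
for n,w,h,c in(('side',84,100,seat+[-.03,0,-.03]),('top',49,100,seat)):
    p=snap(n)
    for nm in('collar','foot','fork_seat','fork_tip'):
        print(n,nm,[(np.round(d['point'],1).tolist(),round(d['score'],2)) for d in finder.spot_point(nm,p) if np.hypot(*(np.array(d['point'])-proj(p,seat)))<60][:3])
    a,o=crop(p,proj(p,c),w,h,6);fork(p,a,o,6,seat,yaw,q)
    x,y,z=t+[.003,-.001,-.186];stir(p,a,o,6,x,y,z);circle(p,a,(x,y,z),.019,o,6,(0,0,255));H.append(a)
cv2.imwrite('pics/'+sys.argv[1],np.hstack(H))
E
python3 look.py l1.png 0 .54 .0905 .236
```

```text
Traceback (most recent call last):
  File "look.py", line 3, in <module>
    s=telemetry.read_state();t=s['tcp_pos'];print(s['time_s'],t.round(4),s['eef_rot'].round(3),s['finger_gap'].round(3),s['wrist_force'].round(2),s['joint_positions'].round(2))
                                                                                               ^^^^^^^^^^^^^^^^^^^^^
AttributeError: 'float' object has no attribute 'round'
```

```bash
sed -i "s/s\['finger_gap'\].round(3)/round(s['finger_gap'],3)/" look.py
python3 look.py l1.png 0 .54 .0905 .236
```

```text
10.0 [0.454  0.0821 0.3119] [-0.003  0.15   0.989  0.001] 0.266 [ 0.33 -0.11 -3.29] [ 0.04 -0.05 -0.24  1.38  0.    0.34]
side collar [([284.9, 163.8], 0.67)]
side foot [([286.6, 203.3], 0.63)]
side fork_seat []
side fork_tip [([299.7, 168.2], 0.97)]
top collar []
top foot []
top fork_seat [([294.9, 199.1], 0.62)]
top fork_tip []
```

View pics/l1.png

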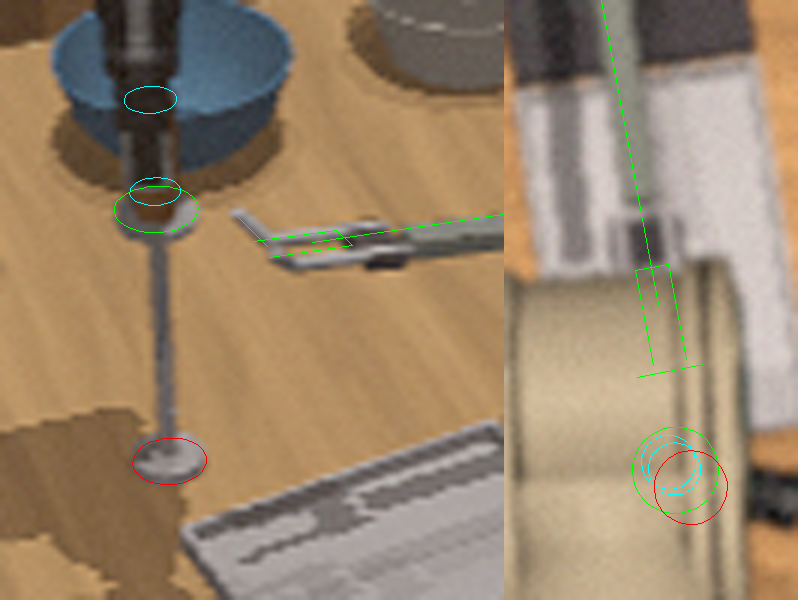

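Emit:
send_rows:
  targets:
    - [[0.1, -0.01, 0, 0, 0, 0, 1], [0.2, 0.0, 0, 0, 0, 0, 1], [0.3, 0.02, 0, 0, 0, 0, 1], [0.4, 0.035, 0, 0, 0, 0, 1], [0.5, 0.05, 0, 0, 0, 0, 1], [0.6, 0.06, 0, 0, 0, 0, 1], [0.7, 0.075, 0, 0, 0, 0, 1], [0.8, 0.085, 0, 0, 0, 0, 1], [0.8, 0.085, 0, 0, 0, 0, 1], [0.8, 0.085, 0, 0, 0, 0, 1]]

```text
time_s: 11.33
tcp_pos: [0.5347, 0.091, 0.3125]
eef_rot: [-0.002, 0.15, 0.989, 0.001]
wrist_force: [-0.5, -0.5, -4.0]
finger_gap: 0.269
```

```bash
sed -i 's/yaw=.178/yaw=.13/' look.py; python3 look.py l2.png 0 .54 .0896 .236
```

```text
11.3333 [0.5347 0.091  0.3125] [-0.002  0.15   0.989  0.001] 0.269 [-0.46 -0.48 -3.99] [ 0.05  0.1  -0.09  1.39  0.    0.35]
side collar [([311.4, 154.7], 0.8)]
side foot [([306.9, 196.8], 0.72)]
side fork_seat [([310.0, 169.3], 0.91)]
side fork_tip [([299.3, 169.2], 0.71)]
top collar []
top foot []
top fork_seat []
top fork_tip []
```

View pics/l2.png

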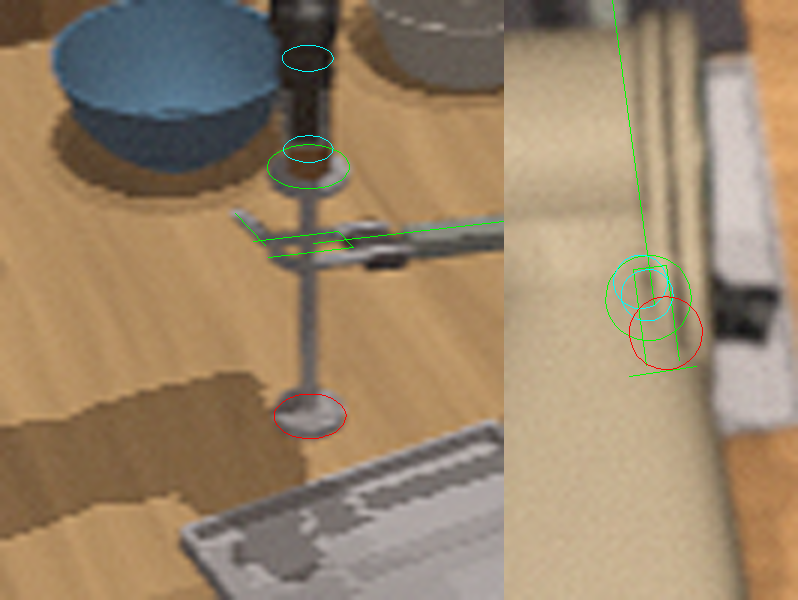

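The shaft shows between the prongs: column 308, rows 195–380, in front of the far prong and behind the near one. The collar is above the seat. Lowering.

Emit:
send_rows:
  targets:
    - [[0, 0, -0.06, 0, 0, 0, 1], [0, 0, -0.13, 0, 0, 0, 1], [0, 0, -0.2, 0, 0, 0, 1], [0, 0, -0.26, 0, 0, 0, 1], [0, 0, -0.32, 0, 0, 0, 1], [0, 0, -0.35, 0, 0, 0, 1], [0, 0, -0.35, 0, 0, 0, 1]]

```text
time_s: 12.42
tcp_pos: [0.5336, 0.091, 0.2766]
eef_rot: [-0.003, 0.15, 0.989, 0.002]
wrist_force: [1.1, 0.4, -3.3]
finger_gap: 0.269
```

Emit:
send_rows:
  targets:
    - [[0, 0, -0.03, 0, 0, 0, 1], [0, 0, -0.06, 0, 0, 0, 1], [0, 0, -0.09, 0, 0, 0, 1], [0, 0, -0.12, 0, 0, 0, 1], [0, 0, -0.15, 0, 0, 0, 1], [-0.01, 0, -0.18, 0, 0, 0, 1], [-0.01, 0, -0.2, 0, 0, 0, 1], [-0.01, 0, -0.2, 0, 0, 0, 1]]

```text
time_s: 13.08
tcp_pos: [0.5329, 0.0909, 0.2563]
eef_rot: [-0.002, 0.15, 0.989, 0.002]
wrist_force: [1.3, 0.2, -1.7]
finger_gap: 0.269
```

Emit:
send_rows:
  targets:
    - [[0, 0, -0.03, 0, 0, 0, 1], [0, 0, -0.06, 0, 0, 0, 1], [-0.01, 0, -0.09, 0, 0, 0, 1], [-0.01, 0, -0.12, 0, 0, 0, 1], [-0.01, 0, -0.15, 0, 0, 0, 1], [-0.02, 0, -0.18, 0, 0, 0, 1], [-0.02, 0, -0.2, 0, 0, 0, 1], [-0.02, 0, -0.2, 0, 0, 0, 1], [-0.02, 0, -0.2, 0, 0, 0, 1], [-0.02, 0, -0.2, 0, 0, 0, 1]]

```text
time_s: 13.92
tcp_pos: [0.5314, 0.0909, 0.2367]
eef_rot: [-0.002, 0.15, 0.989, 0.002]
wrist_force: [2.7, -0.4, -0.1]
finger_gap: 0.27
```

```bash
python3 look.py l3.png 0.16 .535 .089 .196
```

```text
13.9167 [0.5314 0.0909 0.2367] [-0.002  0.15   0.989  0.002] 0.27 [ 2.68 -0.43 -0.1 ] [ 0.05  0.13 -0.22  1.23  0.    0.35]
side collar [([310.2, 177.2], 0.64)]
side foot [([308.1, 215.6], 0.64)]
side fork_seat [([307.3, 180.6], 0.88)]
side fork_tip [([299.1, 181.3], 0.76)]
top collar []
top foot []
top fork_seat []
top fork_tip []
```

View pics/l3.png

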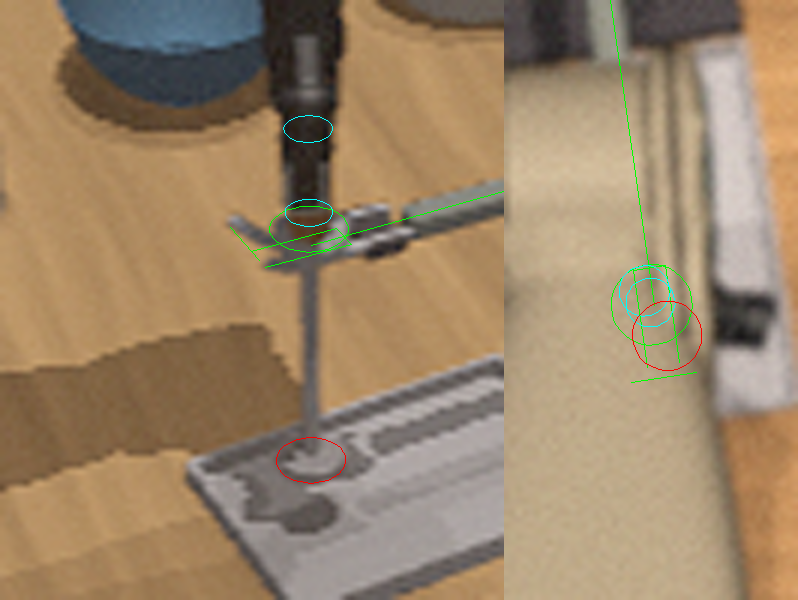

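Emit:
send_rows:
  targets:
    - [[0.01, 0, -0.02, 0, 0, 0, 1], [0.02, 0, -0.04, 0, 0, 0, 1], [0.02, 0, -0.05, 0, 0, 0, 1], [0.02, 0, -0.05, 0, 0, 0, 1], [0.02, 0, -0.05, 0, 0, 0, 1], [0.02, 0, -0.05, 0, 0, 0, 1], [0.02, 0, -0.05, 0, 0, 0, 1], [0.02, 0, -0.05, 0, 0, 0, 1]]

```text
time_s: 15.08
tcp_pos: [0.5327, 0.091, 0.2313]
eef_rot: [-0.003, 0.15, 0.989, 0.002]
wrist_force: [-2.0, 0.1, -1.2]
finger_gap: 0.27
```

Emit:
send_rows:
  targets:
    - [[0, 0, 0, 0, 0, 0, 1]]

```text
time_s: 15.17
tcp_pos: [0.5326, 0.091, 0.2314]
eef_rot: [-0.003, 0.15, 0.989, 0.002]
wrist_force: [-0.3, -0.2, -0.7]
finger_gap: 0.271
```

Emit:
send_rows:
  targets:
    - [[0, 0, 0, 0, 0, 0, 1]]

```text
time_s: 15.25
tcp_pos: [0.5327, 0.091, 0.2315]
eef_rot: [-0.003, 0.15, 0.989, 0.002]
wrist_force: [-1.4, -0.2, -1.2]
finger_gap: 0.268
```

Emit:
send_rows:
  targets:
    - [[0, 0, 0, 0, 0, 0, 1]]

```text
time_s: 15.33
tcp_pos: [0.5327, 0.091, 0.2315]
eef_rot: [-0.003, 0.15, 0.989, 0.002]
wrist_force: [-1.2, 0.2, -0.3]
finger_gap: 0.265
```

Emit:
send_rows:
  targets:
    - [[0, 0, 0, 0, 0, 0, 1]]

```text
time_s: 15.42
tcp_pos: [0.5327, 0.091, 0.2316]
eef_rot: [-0.003, 0.15, 0.989, 0.002]
wrist_force: [-2.2, -0.1, -0.3]
finger_gap: 0.266
```

Emit:
send_rows:
  targets:
    - [[0, 0, -0.02, 0, 0, 0, 1], [-0.01, 0, -0.04, 0, 0, 0, 1], [-0.01, 0, -0.06, 0, 0, 0, 1], [-0.01, 0, -0.06, 0, 0, 0, 1], [-0.01, 0, -0.06, 0, 0, 0, 1], [-0.01, 0, -0.06, 0, 0, 0, 1], [-0.01, 0, -0.06, 0, 0, 0, 1], [-0.01, 0, -0.06, 0, 0, 0, 1]]

```text
time_s: 16.08
tcp_pos: [0.5324, 0.091, 0.226]
eef_rot: [-0.002, 0.15, 0.989, 0.002]
wrist_force: [2.2, 0.2, 0.0]
finger_gap: 0.27
```

Emit:
send_rows:
  targets:
    - [[0, 0, 0, 0, 0, 0, 1]]

```text
time_s: 16.17
tcp_pos: [0.5325, 0.091, 0.2261]
eef_rot: [-0.002, 0.15, 0.989, 0.002]
wrist_force: [0.3, 0.0, 0.2]
finger_gap: 0.27
```

Emit:
send_rows:
  targets:
    - [[0, 0, 0, 0, 0, 0, 1]]

```text
time_s: 16.25
tcp_pos: [0.5325, 0.091, 0.2262]
eef_rot: [-0.002, 0.15, 0.989, 0.002]
wrist_force: [0.8, 0.0, 0.0]
finger_gap: 0.269
```

Emit:
send_rows:
  targets:
    - [[0, 0, 0, 0, 0, 0, 1]]

```text
time_s: 16.33
tcp_pos: [0.5325, 0.0911, 0.2262]
eef_rot: [-0.002, 0.15, 0.989, 0.002]
wrist_force: [1.2, 0.7, -0.3]
finger_gap: 0.269
```

Emit:
send_rows:
  targets:
    - [[0, 0, 0, 0, 0, 0, 1]]

```text
time_s: 16.42
tcp_pos: [0.5325, 0.091, 0.2262]
eef_rot: [-0.002, 0.15, 0.989, 0.002]
wrist_force: [2.9, 0.0, 0.0]
finger_gap: 0.266
```

```bash
python3 look.py l4.png 0.2 .535 .089 .190
```

```text
16.4167 [0.5325 0.091  0.2262] [-0.002  0.15   0.989  0.002] 0.266 [2.86 0.01 0.03] [ 0.05  0.14 -0.23  1.21  0.    0.35]
side collar [([309.4, 179.2], 0.58)]
side foot [([300.0, 182.6], 0.59), ([309.5, 217.6], 0.48)]
side fork_seat [([308.3, 182.8], 0.58)]
side fork_tip [([296.0, 182.4], 0.62)]
top collar []
top foot []
top fork_seat []
top fork_tip []
```

View pics/l4.png

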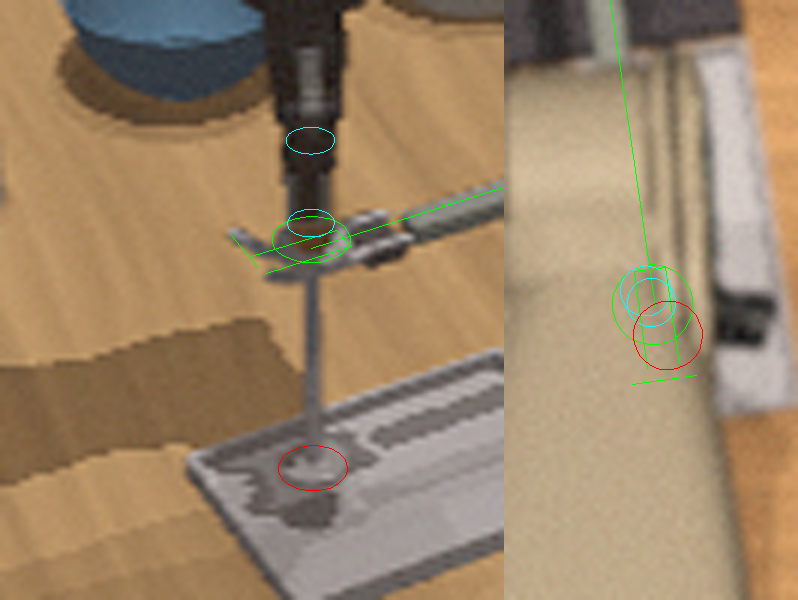

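fz is about 0 and the overlay matches an arm level at about 0.2 rad, with the collar seated. Releasing slowly.

Emit:
send_rows:
  targets:
    - [[0, 0, 0, 0, 0, 0, 1], [0, 0, 0, 0, 0, 0, 0.7], [0, 0, 0, 0, 0, 0, 0.66], [0, 0, 0, 0, 0, 0, 0.6], [0, 0, 0, 0, 0, 0, 0.5], [0, 0, 0, 0, 0, 0, 0.4], [0, 0, 0, 0, 0, 0, 0.3], [0, 0, 0, 0, 0, 0, 0.3], [0, 0, 0, 0, 0, 0, 0.3], [0, 0, 0, 0, 0, 0, 0.3]]
  grip_force: 20

```text
time_s: 17.75
tcp_pos: [0.5325, 0.091, 0.2262]
eef_rot: [-0.002, 0.15, 0.989, 0.002]
wrist_force: [0.5, -0.6, 0.6]
finger_gap: 0.702
```

```bash
python3 look.py l5.png 0.2 .535 .089 .190
```

```text
17.75 [0.5325 0.091  0.2262] [-0.002  0.15   0.989  0.002] 0.702 [ 0.48 -0.62  0.59] [ 0.05  0.14 -0.23  1.21  0.    0.35]
side collar [([308.1, 182.0], 0.73)]
side foot [([310.3, 215.2], 0.55)]
side fork_seat [([306.9, 183.8], 0.84)]
side fork_tip [([297.7, 181.9], 0.63)]
top collar []
top foot []
top fork_seat []
top fork_tip []
```

View pics/l5.png

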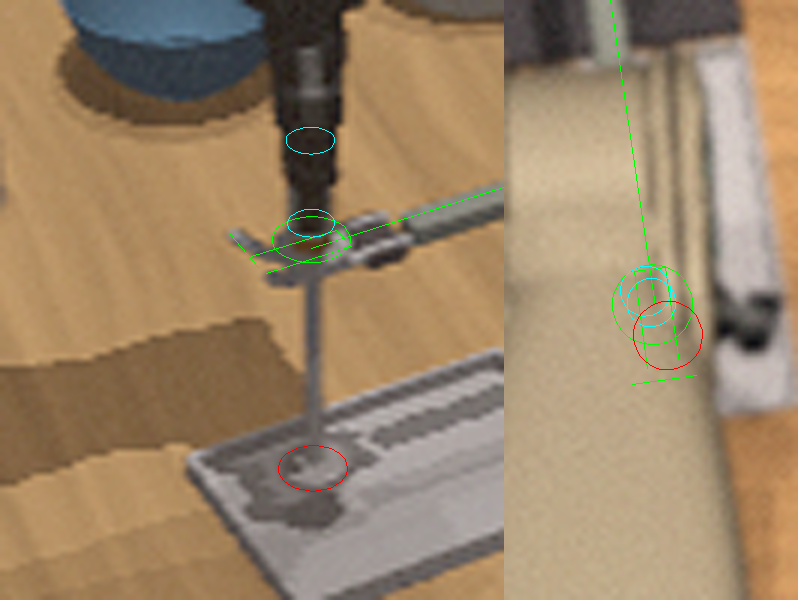

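Released: the arm and collar haven't moved. Retreating straight up, then away.

Emit:
send_rows:
  targets:
    - [[0, 0, 0.1, 0, 0, 0, 0.3], [0, 0, 0.2, 0, 0, 0, 0.3], [0, 0, 0.35, 0, 0, 0, 0.3], [0, 0, 0.5, 0, 0, 0, 0.3], [0, 0, 0.7, 0, 0, 0, 0.3], [0, 0, 0.9, 0, 0, 0, 0.3], [0, 0, 1, 0, 0, 0, 0.3], [0, 0, 1, 0, 0, 0, 0.3]]

```text
time_s: 18.92
tcp_pos: [0.5344, 0.0911, 0.3303]
eef_rot: [0.002, 0.15, 0.989, 0.003]
wrist_force: [0.9, 0.3, -0.3]
finger_gap: 0.702
```

Emit:
send_rows:
  targets:
    - [[-0.3, 0, 0.1, 0, 0, 0, 0.3], [-0.6, 0, 0.1, 0, 0, 0, 0.3], [-0.9, 0, 0.1, 0, 0, 0, 0.3], [-1, 0, 0.1, 0, 0, 0, 0.3], [-1, 0, 0.1, 0, 0, 0, 0.3]]

```text
time_s: 19.33
tcp_pos: [0.4319, 0.0912, 0.3398]
eef_rot: [0.001, 0.15, 0.989, 0.002]
wrist_force: [0.0, -0.2, -0.3]
finger_gap: 0.703
```

Emit:
send_rows:
  targets:
    - [[-0.2, 0.5, 0, 0, 0, 0, 0.3], [-0.2, 1, 0, 0, 0, 0, 0.3], [-0.2, 1, 0, 0, 0, 0, 0.3], [-0.2, 1, 0, 0, 0, 0, 0.3], [-0.2, 1, 0, 0, 0, 0, 0.3], [-0.2, 1, 0, 0, 0, 0, 0.3]]

```text
time_s: 19.83
tcp_pos: [0.4124, 0.1911, 0.3392]
eef_rot: [0.001, 0.15, 0.989, 0.002]
wrist_force: [0.6, -1.1, -0.5]
finger_gap: 0.699
```

```bash
cat > fin.py <<'E'
from ov import *
s=telemetry.read_state();print(s['time_s'],s['tcp_pos'].round(3),s['wrist_force'].round(2),np.abs(s['qd']).max().round(3))
seat=np.array([.535,.089,.19]);H=[]
P={}
for n,w,h,c in(('side',66,70,seat+[-.01,0,-.05]),('top',66,70,seat)):
    p=P[n]=snap(n)
    a,o=crop(p,proj(p,c),w,h,6);fork(p,a,o,6,seat,.13,.2);stir(p,a,o,6,.535,.089,.04);H.append(a)
cv2.imwrite('pics/fin.png',np.hstack(H))
for nm in('collar','foot','fork_seat'):
    L=[[d['point'] for d in finder.spot_point(nm,P[n]) if np.hypot(*(np.array(d['point'])-proj(P[n],seat)))<50][:1] for n in P]
    print(nm,L,tri([ray(P[n],l[0]) for n,l in zip(P,L)]) if all(L) else '')
for n in P: print(n,[(nm,[np.round(d['point']).tolist() for d in finder.spot_point(nm,P[n])][:2]) for nm in('crock_a','plunger','test_cup','mug','glaze_jar','brush')])
E
python3 fin.py
```

```text
19.8333 [0.412 0.191 0.339] [ 0.56 -1.1  -0.51] 0.019
collar [[[312.1, 179.1]], [[297.2, 204.3]]] (array([0.53695542, 0.08478375, 0.19823984]), [np.float64(0.008170225537832669), np.float64(0.008170225537832893)])
foot [[[306.2, 214.8]], [[299.3, 207.0]]] (array([0.53115328, 0.0889439 , 0.05488276]), [np.float64(0.004390273015236209), np.float64(0.004390273015236071)])
fork_seat [[], [[297.4, 203.4]]] 
side [('crock_a', [[391.0, 310.0], [339.0, 313.0]]), ('plunger', []), ('test_cup', [[363.0, 274.0]]), ('mug', [[244.0, 172.0], [298.0, 186.0]]), ('glaze_jar', [[237.0, 204.0]]), ('brush', [[351.0, 376.0]])]
top [('crock_a', [[417.0, 182.0], [407.0, 223.0]]), ('plunger', [[294.0, 203.0], [411.0, 182.0]]), ('test_cup', [[371.0, 184.0]]), ('mug', [[186.0, 246.0]]), ('glaze_jar', []), ('brush', [[456.0, 233.0]])]
```

View pics/fin.png

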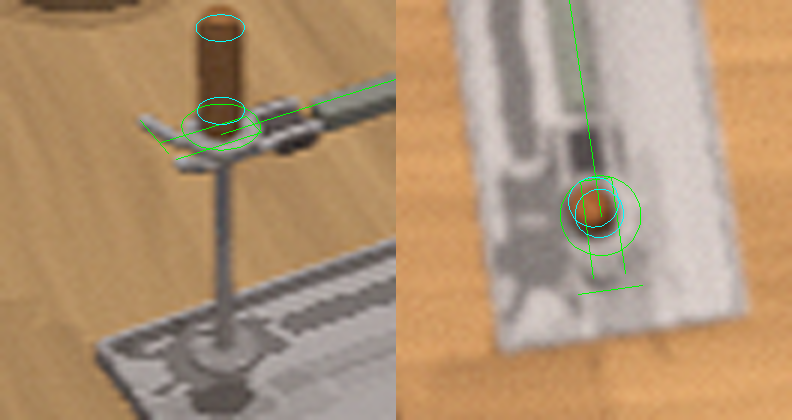

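The stirrer hangs upright by its collar, handle at side crop (220,70), shaft between the prongs, arm level. I'll let it settle and check for motion before handing in.

Emit:
send_rows:
  targets:
    - [[0, 0, 0, 0, 0, 0, 0.3], [0, 0, 0, 0, 0, 0, 0.3], [0, 0, 0, 0, 0, 0, 0.3], [0, 0, 0, 0, 0, 0, 0.3], [0, 0, 0, 0, 0, 0, 0.3], [0, 0, 0, 0, 0, 0, 0.3], [0, 0, 0, 0, 0, 0, 0.3], [0, 0, 0, 0, 0, 0, 0.3], [0, 0, 0, 0, 0, 0, 0.3], [0, 0, 0, 0, 0, 0, 0.3]]

```text
time_s: 21.67
tcp_pos: [0.4119, 0.1912, 0.3398]
eef_rot: [0.001, 0.15, 0.989, 0.002]
wrist_force: [0.5, 0.0, -1.1]
finger_gap: 0.701
```

```bash
python3 - <<'E'
from h import *
F=[snap('side')['frame'][130:230,270:350].astype(float) for _ in range(6)]
print('moved',np.abs(F[0]-F[5]).mean().round(2),'noise',np.abs(F[0]-F[1]).mean().round(2))
a,b=[cv2.cvtColor(f.astype(np.uint8),cv2.COLOR_RGB2GRAY).astype(np.float32) for f in(F[0],F[5])]
print(cv2.phaseCorrelate(a[0:90,20:60].copy(),b[0:90,20:60].copy()))
print(hand_in())
E
```

```text
moved 2.09 noise 2.09
((-0.04464898330396849, 0.005622641918492377), 0.9871195006370544)
the job is handed in; nothing more can be done
None
```

I pulled the collared stirrer straight up out of its crock and hung it by the collar in the fork. I lowered it with the sinking arm until the vertical wrist force read about 0 N, then let go and backed away. The job is handed in at about 22 s of the 59 s allowed; the rig gives no verdict.

**Final checks**
- **Hanging:** in the last pictures the stirrer hangs upright with its shaft between the prongs. The arm matches the model drawn at about 0.2 rad, but I could not read the joint directly.
- **Still:** pictures taken about 0.25 s apart differed only by camera noise (shift under 0.05 px).
- **Others:** the mug, test cup and brush were found at their starting pixels, give or take a few, in both views. Both crocks were within about 4 px.

**Gaps and disagreements**
- The networks' final collar position had rays about 8 mm apart, and `fork_seat` was missed in the side view. For the collar seating I therefore relied on the picture overlay.
- The plunger was not detected in the side view and the glaze jar was missed in the last top view. I checked the plunger from the top view only and the jar from the side view only; both were about where they started.

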